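# Change-over of the block sander: clear the catch tray, then set the stop screw

## Robot

A 6-joint arm with a two-finger parallel gripper is mounted at the origin on the work surface. World frame = base frame: x ahead of the robot, y to its left, z up, the work surface at z = 0. Lengths are in m, angles in rad, forces in N, time in s.
With the tool pointing down it reaches from about 0.375 to 0.9 m from the base axis. Payload 3.1 kg.
Tool frame: the origin (TCP) lies at the very end of the fingers, on their centre line; the grasp point (between the pads) lies 19 mm behind it (grip_depth is the distance from the TCP to the grasp point, in m); z points along the fingers, y is the line along which they close (so a half turn about z gives the same grasp; the last joint's range is limited). The gripper opens to 85 mm and grips with 20 to 120 N. Pads are 22 mm wide; open, the fingers measure 114 mm over their backs; the gripper's body (76 mm by 85 mm) begins 54 mm behind the grasp point. The pads swing forward as they close: fully open they stand 13 mm farther back than shut.
Start: joints at [-1.442, 0.527, 1.433, -0, 1.181, -0.178], TCP at [0.189, -0.596, 0.231] pointing down, gripper open.
Joint ranges: [-3.08, 3.08], [-0.75, 2.2], [0.22, 2.44], [-1.43, 4.57], [0, 2.65], [-2.85, 2.85]. Speed limits (rad/s): [2.79, 2.79, 3.14, 3.14, 3.14, 3.14].

## Interface

Orientations are given as a unit quaternion [x, y, z, w].
In Python, from station import * gives the robot as it stands.
- The arm moves only by the tool apply_moves, never from a script. Its argument "plan" is a list of rows, each a list of 7 numbers: the shift along the tool's x, y, z in m, then the turn, a rotation vector about the tool's x, y, z in rad, then the gripper command: -1 is fully open, 1 is shut, values between are in proportion. In form: [[dx, dy, dz, wx, wy, wz, jaw], ...]. A call has 1 to 8 rows; each row shifts and turns the commanded pose from where the row before left it, along the tool's axes as they then stand; what a row does not reach is not made up. A row lasts 1/8 s, in which the tool goes at most 62.5 mm and 10.7 degrees, less where a joint would pass 70% of its speed; a pose out of reach is approached as far as the arm can. A call is refused whole if a number of a shift passes 0.0625 or a number of a turn 0.188, either way. A call with a gripper value outside its range is refused whole. The fingers move at their own pace and stop on an object; "force" is the grip in N (left out, the last holds). Time passes only in rows, so rows that do not move let the fingers close. It gives the time, the measured TCP pose, the force, the opening and the grip force at its end, in the units of the state.
- sense(): the state, without advancing time (a new reading comes with each control period).
- snapshot(name): name is "side" or "top"; returns the picture (420x560x3 uint8, red, green, blue); there is no depth.
- calibration(name): a dict with "camera_matrix" (3x3 intrinsics, pixels), "k1" (the pictures are not rectified: a ray, as slopes to the right and down, at radius r is drawn at 1 + k1 r^2 times it, then the intrinsics apply), "R" (3x3) and "t" (3): a world point X has camera coordinates R X + t. Camera axes: x right, y down, z forward; pixel columns grow to the right and rows downward; lengths in m; the calibration is good to about 2 mm. A picture is of the moment at which its call begins. calibration takes no time and is no camera call.
- sign_off(): hands the job in; it is judged then, once.
The state is a dict: "t": time; "q": joint angles; "qd": joint speeds; "tau": joint torques, N m; "tcp_pos": TCP position; "tool_rot": TCP orientation; "force": force on the tool from outside, world axes, zero at the start; "ft_torque": the same for the moment, N m; "finger_gap": opening from 0.0 (shut) to 1.0 (fully open); "gripper_force": force on a finger pad.
Only numpy, scipy, OpenCV 4.12 (cv2) and the standard library are available. Lean on these libraries where they do the work, as an engineer would, in place of code of your own. Each camera call takes 0.05 s, during which the arm holds its last target. There are 200 camera calls.

## Task

Change the little block sander over: first lift the two finished end blocks out of its catch tray and set them down in the tote (lower them in, do not drop them), leaving the thin offcut in the tray and the glue bottle, varnish jar and brush behind it where they are. Then turn the sander's wing-shaped stop screw clockwise until it seats against its hard stop, back it off a quarter turn, and finish while still holding the wing there between the fingers, keeping it still, so that it cannot creep before it is locked.

Things in the scene. Friction and masses are not known exactly. Their poses are not given: they have to be found in the camera images.
- sander: Bench sander, bolted down, one piece with its aluminium catch tray. Origin on the bench under the tray's centre; +y runs from tray to machine, +z up. Tray 150 (x) x 280 (y) mm outside, walls 4 mm thick, 18 mm high, floor 4 mm. Grey casting 220 (x) mm wide, from y = 145 to 400 mm, top 50 mm above the bench; on it the wing screw (x -10, y 235 mm) and a lying motor (y 350 mm, 106 mm high).
- lock_knob (a point): Top centre of a round knurled lock knob on the casting, 38 mm across and 20 mm high. It is fixed and is not used in this job: the stop screw is the wing-shaped one.
- tray_floor (a point): Centre of the catch tray's floor (its upper face); axes as the sander's.
- stop_screw (a joint): Turn of the wing screw (rad), growing clockwise seen from above (tightening). Hard stop (seated) at 3.60; it can be unscrewed to 0. It starts between 2.3 and 3.1 and stays where it is left; friction about 0.06 N m. It does not move up or down as it turns. A quarter turn is 1.57 rad.
- screw_wing (a point): Where to grip the steel wing screw: on its vertical axis, 93 mm above the bench. The wing is an upright flat bar, 46 mm long (own x, turning with it), 12 mm thick (own y), from 23 mm below this point to 15 mm above; the same after half a turn. Under it a collar 28 mm across, 8 mm high, on a boss 40 mm across, 12 mm high, on the casting.
- block_a_mid (a point): Centre (half-way up) of a finished maple end block: plain wood with one small dark hole in its top, 28 mm (own x) x 45 mm (own y) x 40 mm high (own z), 25 to 50 g. Starts upright on the tray's floor.
- block_b_mid (a point): Centre (half-way up) of the other finished end block, just like the first.
- block_a: The same block as block_a_mid; origin at the centre of its underside.
- block_b: The same block as block_b_mid; origin at the centre of its underside.
- offcut_mid (a point): Centre of the offcut, a thin strip of the same wood, 12 mm (own x) x 60 mm (own y) x 14 mm high, lying in the tray among the blocks. It stays in the tray.
- tote: Shallow open grey plastic tote, fixed to the bench, 240 mm (own x) x 170 mm (own y) outside, 60 mm high, walls and floor 4 mm. Origin at the centre of its underside.
- glue_bottle: The white glue bottle, a bystander; origin at its underside. To be left where it is.
- varnish_jar: The amber varnish jar, a bystander; origin at its underside. To be left where it is.
- brush: A brush lying on the bench, a bystander. To be left where it is.
Mind the look-alikes: they are no part of the job. What is shaped like the part that bears offcut_mid but purple is not meant. What is shaped like the block_b but yellow is not meant.

How it is judged:
On the way, in this order (a step that is already met when the one before it is completed fails the run):
1. both end blocks are let go and at rest in the tote (x of block_a_mid in the frame of tote between -0.112 and 0.112 m and y of block_a_mid in the frame of tote between -0.077 and 0.077 m and z of block_a_mid in the frame of tote between 0 and 0.075 m and contact force between the fingers and block_a below 0.1 N and linear speed of each of block_a, block_b below 0.05 m/s and x of block_b_mid in the frame of tote between -0.112 and 0.112 m and y of block_b_mid in the frame of tote between -0.077 and 0.077 m and z of block_b_mid in the frame of tote between 0 and 0.075 m and contact force between the fingers and block_b below 0.1 N), for 0.2 s.
2. the wing screw is seated at its hard stop (value of joint stop_screw above 3.52 rad), for 0.1 s.
3. the wing screw is backed off a quarter turn and held between the fingers (value of joint stop_screw between 1.8 and 2.26 rad and velocity of joint stop_screw between -0.1 and 0.1 rad/s and contact force between the fingers and stop_screw above 1 N), for 0.3 s.
At the end, for the whole second after the job is handed in: The wing screw stands a quarter turn (1.57 rad, within about 0.23) back from its hard stop, still, with the fingers still gripping it (over 1 N); both end blocks at rest inside the tote and the offcut still in the catch tray (all of step 1 and all of step 3 and x of offcut_mid in the frame of tray_floor between -0.075 and 0.075 m and y of offcut_mid in the frame of tray_floor between -0.14 and 0.14 m and z of offcut_mid in the frame of tray_floor below 0.03 m); the arm keeps its last pose, push and grip.
It fails at once if an end block is dropped (falls freely faster than 0.9 m/s, some 4 cm) (linear speed of block_a above 0.9 m/s and contact force between the fingers and block_a below 0.01 N).
It fails at once if an end block is dropped (falls freely faster than 0.9 m/s, some 4 cm) (linear speed of block_b above 0.9 m/s and contact force between the fingers and block_b below 0.01 N).
It fails at once if a bystander (glue bottle, varnish jar, brush) is pushed more than 3 cm (distance of any of glue_bottle, varnish_jar, brush from where it was at the start of the episode above 0.03 m).
It also fails if it takes over 70 s, if anything falls off the work surface, if the arm or the gripper's body presses on something with over 40 N, if the wrist force passes 120 N, or if a joint passes its speed limit or range.

## Working session

There is one attempt and no reset: what is moved stays moved. The work goes in short steps, Python scripts to look and compute and a tool call to move; the robot and the scene stay as the last step left them, time stands still between calls to the robot, and variables do not carry over. Pictures are saved under pics/ and viewed, at most 10 in all, crops included, and the job is handed in when it is done.

Besides the shell and the picture viewer there is one more tool, called after "Emit:" by a JSON object that holds its "name" and its "arguments". apply_moves: Moves the arm, as the interface text tells. Its arguments: {"type":"object","properties":{"plan":{"type":"array"},"force":{"type":"number"}},"required":["plan"]}

```bash
ls; mkdir -p pics
python3 - <<'E'
from station import *
import cv2
for n in("top","side"):
    cv2.imwrite(f"pics/{n}0.png",snapshot(n)[:,:,::-1]); c=calibration(n); print(n,c)
s=sense(); print(s["tcp_pos"],s["tool_rot"],s["t"])
E
```

```text
pics
top {'camera_matrix': array([[437.35974521,   0.        , 272.13919204],
       [  0.        , 437.35974521, 202.32935094],
       [  0.        ,   0.        ,   1.        ]]), 'k1': -0.14375925629389721, 'R': array([[-4.26081961e-03, -9.99990833e-01,  4.23926717e-04],
       [-9.95306472e-01,  4.19987380e-03, -9.66818889e-02],
       [ 9.66792222e-02, -8.33881093e-04, -9.95315243e-01]]), 't': array([-0.02473963,  0.57110942,  0.92866147])}
side {'camera_matrix': array([[460.64720513,   0.        , 276.83915909],
       [  0.        , 460.64720513, 208.08058501],
       [  0.        ,   0.        ,   1.        ]]), 'k1': -0.130927091576547, 'R': array([[-0.98504013, -0.17127361,  0.0190078 ],
       [-0.11648191,  0.58048039, -0.8058998 ],
       [ 0.12699571, -0.79605771, -0.59174675]]), 't': array([0.54235231, 0.1617089 , 0.88381663])}
[ 0.18867736 -0.59514607  0.23041355] [ 9.88259307e-01  1.52782599e-01  8.00281343e-06 -1.00962994e-03] 0.1
```

View pics/top0.png

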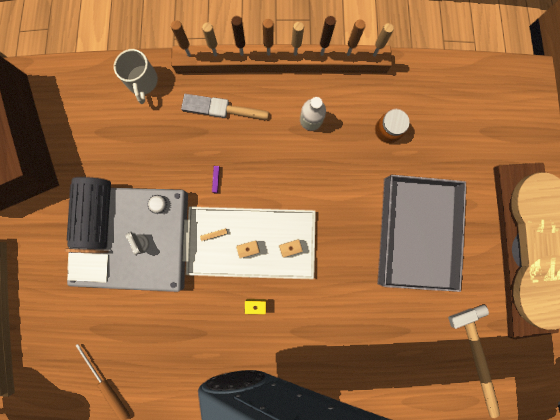

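View pics/side0.png

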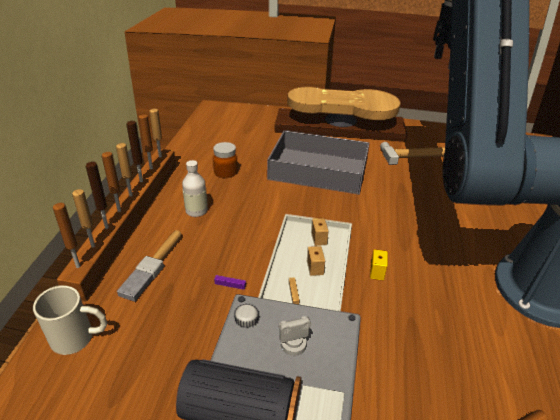

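The top view shows the tray at about (253,243) with the blocks at (248,250) and (291,248) and the offcut at (214,235). The wing is at (137,243), the tote at (425,233), and the yellow and purple look-alikes lie outside the tray. The side view agrees.

```bash
cat > h.py <<'E'
from station import *
import cv2, numpy as np
def ray(n,px,z):
    c=calibration(n);K=c["camera_matrix"]
    d=cv2.undistortPoints(np.array(px,float).reshape(-1,1,2),K,np.array([c["k1"],0,0,0,0.])).reshape(-1,2)
    d=np.c_[d,np.ones(len(d))]@c["R"]; o=-c["R"].T@c["t"]
    return o+d*((z-o[2])/d[:,2])[:,None]
def proj(n,X):
    c=calibration(n)
    return cv2.projectPoints(np.array(X,float).reshape(-1,1,3),cv2.Rodrigues(c["R"])[0],c["t"],c["camera_matrix"],np.array([c["k1"],0,0,0,0.]))[0].reshape(-1,2)
E
python3 - <<'E'
from h import *
a=snapshot("top"); b=snapshot("side")
print("cam",[-(calibration(n)["R"].T@calibration(n)["t"]) for n in("top","side")])
print("tray corners z.018",ray("top",[(192,208),(315,210),(314,277),(189,276)],.018).round(3).tolist())
print("tote rim z.06",ray("top",[(388,176),(466,179),(462,291),(381,288)],.06).round(3).tolist())
hsv=cv2.cvtColor(a,cv2.COLOR_RGB2HSV); 
m=((hsv[...,1]>90)&(hsv[...,0]<25)).astype(np.uint8); r=np.zeros_like(m); r[213:273,196:310]=1; m*=r
cs=cv2.findContours(m,0,2)[0]
for c in cs:
    if cv2.contourArea(c)<30: continue
    print(cv2.contourArea(c),cv2.minAreaRect(c), cv2.boundingRect(c))
crop=lambda im,x0,y0,w,h,k:cv2.resize(im[y0:y0+h,x0:x0+w],None,fx=k,fy=k,interpolation=2)[:,:,::-1]
t=np.vstack([crop(a,100,190,112,90,5)[:290,:560],crop(a,195,205,112,60,5)])
cv2.imwrite("pics/c1.png",np.vstack([crop(a,110,210,133,50,6)[:, :798],crop(a,190,225,133,45,6)]))
cv2.imwrite("pics/c2.png",np.vstack([crop(b,230,305,133,50,6),crop(b,255,215,133,50,6)]))
E
```

```text
cam [array([ 0.47854122, -0.0263636 ,  0.97953734]), array([0.44083403, 0.70259083, 0.64300786])]
tray corners z.018 [[0.56, 0.151, 0.018], [0.555, -0.122, 0.018], [0.408, -0.118, 0.018], [0.41, 0.156, 0.018]]
tote rim z.06 [[0.624, -0.276, 0.06], [0.617, -0.452, 0.06], [0.375, -0.434, 0.06], [0.386, -0.255, 0.06]]
234.0 ((247.48114013671875, 248.9339599609375), (12.774530410766602, 20.74144172668457), 74.05460357666016) (237, 241, 22, 17)
240.5 ((290.4541320800781, 248.01377868652344), (12.930655479431152, 20.976398468017578), 73.3007583618164) (279, 240, 24, 17)
114.0 ((213.20645141601562, 234.18807983398438), (5.4596099853515625, 26.914918899536133), 73.3007583618164) (200, 229, 27, 12)
```

View pics/c1.png

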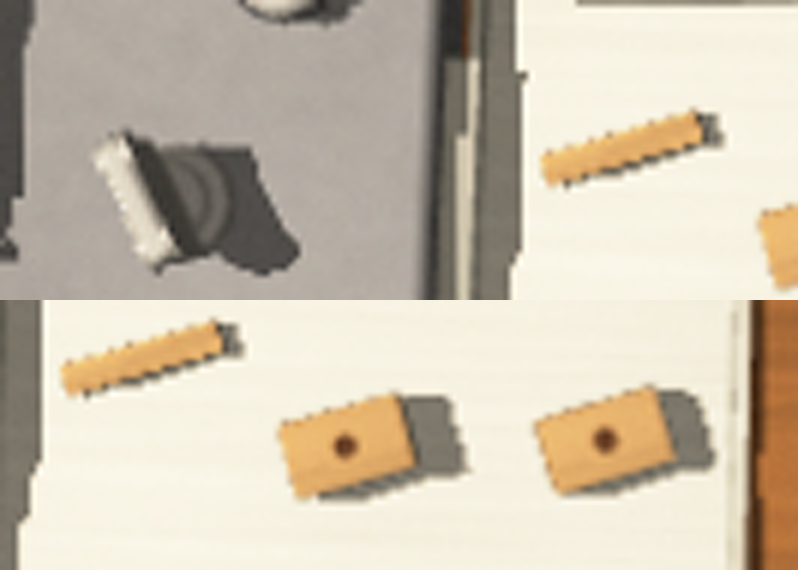

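View pics/c2.png

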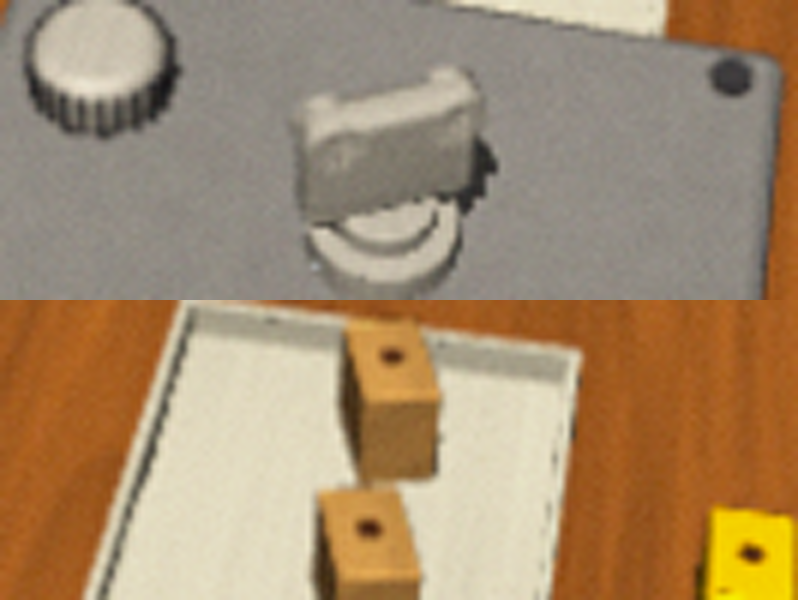

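The crops give top-view holes at about (247,249) and (290.5,248). The wing's top face runs from about (128,234) to (136.5,254). The side view confirms that both blocks stand upright.

Run:
```python
from h import *
f=lambda x,y,k,x0,y0:((x+.5)/k-.5+x0,(y+.5)/k-.5+y0)
B=ray("top",[f(345,145,6,190,225),f(605,140,6,190,225)],.044)
S=ray("side",[f(367,228,6,255,215),f(391,56,6,255,215)],.044)
print("blocks top",B.round(4).tolist(),"side",S.round(4).tolist())
for r in[((280,122),(400,94)),((297,198),(415,163)),((535,118),(655,87)),((562,192),(675,160))]:
    p=ray("top",[f(*q,6,190,225) for q in r],.044); d=p[0]-p[1]; print("long axis",np.degrees(np.arctan2(d[1],d[0])),np.linalg.norm(d))
w=ray("top",[f(*q,6,110,210) for q in((95,152),(125,132),(186,254),(155,268))],.108)
print("wing",w.round(4).tolist(),w.mean(0))
v=ray("side",[f(*q,6,230,305) for q in((292,112),(310,135),(480,95),(460,65))],.108)
print("wing side",v.round(4).tolist(),v.mean(0))
print("off",ray("top",[(213.2,234.2)],.018))
```

```text
blocks top [[0.4702, 0.0267, 0.044], [0.4716, -0.0657, 0.044]] side [[0.4698, 0.0263, 0.044], [0.471, -0.0655, 0.044]]
long axis 102.95294161516728 0.0438353818258894
long axis 106.33334245649638 0.0436938117222641
long axis 104.14909129430798 0.04410472656562585
long axis 105.41948950847765 0.04172154818036261
wing [[0.4982, 0.27, 0.108], [0.505, 0.2597, 0.108], [0.4641, 0.2378, 0.108], [0.4594, 0.2484, 0.108]] [0.48169047 0.25397506 0.108     ]
wing side [[0.5045, 0.2649, 0.108], [0.499, 0.2712, 0.108], [0.4596, 0.2511, 0.108], [0.4657, 0.2424, 0.108]] [0.48220558 0.25739031 0.108     ]
off [[0.50202193 0.10283298 0.018     ]]
```

Emit:
{"name": "apply_moves", "arguments": {"plan": [[0.043, -0.042, 0, 0, 0, 0, -0.3], [0.043, -0.042, 0, 0, 0, 0, -0.3], [0.043, -0.042, 0, 0, 0, 0, -0.3], [0.043, -0.042, 0, 0, 0, 0, -0.3], [0.043, -0.042, 0, 0, 0, 0, -0.3], [0.043, -0.042, 0, 0, 0, 0, -0.3], [0.043, -0.042, 0, 0, 0, 0, -0.3], [0.043, -0.042, 0, 0, 0, 0, -0.3]], "force": 30}}

```text
t: 1.2
tcp_pos: [0.416, -0.17, 0.2315]
tool_rot: [0.988, 0.153, 0.0, 0.0]
force: [0.7, -0.4, 0.1]
finger_gap: 0.652
gripper_force: 0.0
```

Emit:
{"name": "apply_moves", "arguments": {"plan": [[0.043, -0.042, 0, 0, 0, 0, -0.3], [0.042, -0.041, 0, 0, 0, 0, -0.3], [0, 0, 0.01, 0, 0, -0.17, -0.3], [0, 0, 0.01, 0, 0, -0.17, -0.3], [0, 0, 0.01, 0, 0, -0.17, -0.3], [0, 0, 0.01, 0, 0, -0.17, -0.3], [0, 0, 0.01, 0, 0, -0.17, -0.3], [0, 0, 0.01, 0, 0, -0.17, -0.3]]}}

```text
t: 2.2
tcp_pos: [0.4712, -0.0668, 0.171]
tool_rot: [0.786, 0.618, -0.0, -0.0]
force: [-0.0, -1.1, -0.0]
finger_gap: 0.647
gripper_force: 0.0
```

Emit:
{"name": "apply_moves", "arguments": {"plan": [[0, 0, 0.01, 0, 0, -0.17, -0.3], [0, 0, 0.01, 0, 0, -0.17, -0.3], [0, 0, 0.01, 0, 0, -0.166, -0.3], [0, 0, 0, 0, 0, 0, -0.3], [0, 0, 0, 0, 0, 0, -0.3]]}}

```text
t: 2.82
tcp_pos: [0.4714, -0.0669, 0.1415]
tool_rot: [0.61, 0.793, 0.0, 0.0]
force: [-0.4, -0.2, 1.0]
finger_gap: 0.65
gripper_force: 0.0
```

```bash
cat >> h.py <<'E'
def go(x,y,z,hd):
    s=sense(); from scipy.spatial.transform import Rotation as R
    M=R.from_quat(s["tool_rot"]).as_matrix(); h=np.arctan2(M[1,0],M[0,0])
    print("t",s["t"],"tcp",s["tcp_pos"].round(4),"head",h.round(4),"tilt",M[:,2].round(4),"gap",s["finger_gap"],"gf",s["gripper_force"],"F",np.round(s["force"],2),"T",np.round(s["ft_torque"],3),"q6",s["q"][5])
    print("shift",(M.T@(np.array([x,y,z])-s["tcp_pos"])).round(4),"turn",round(-((hd-h+np.pi)%(2*np.pi)-np.pi),4))
E
python3 -c "
from h import *
go(.471,-.0656,.014,1.833)"
```

```text
t 2.825 tcp [ 0.4714 -0.0669  0.1415] head 1.8305 tilt [ 3.e-04 -1.e-04 -1.e+00] gap 0.6496896414523909 gf 0.0 F [-0.41 -0.16  1.04] T [ 0.074 -0.006  0.008] q6 -0.6358826006241958
shift [ 1.300e-03 -1.000e-04  1.275e-01] turn -0.0025
```

Emit:
{"name": "apply_moves", "arguments": {"plan": [[0.001, 0, 0.04, 0, 0, 0, -0.3], [0, 0, 0.04, 0, 0, 0, -0.3], [0, 0, 0.03, 0, 0, 0, -0.3], [0, 0, 0.017, 0, 0, 0, -0.3], [0, 0, 0, 0, 0, 0, 1], [0, 0, 0, 0, 0, 0, 1], [0, 0, 0, 0, 0, 0, 1], [0, 0, 0, 0, 0, 0, 1]], "force": 30}}

```text
t: 3.82
tcp_pos: [0.4714, -0.066, 0.015]
tool_rot: [0.609, 0.793, 0.0, 0.001]
force: [0.2, 0.1, -0.3]
finger_gap: 0.326
gripper_force: 30.1
```

Emit:
{"name": "apply_moves", "arguments": {"plan": [[0, 0, -0.03, 0, 0, 0, 1], [0, 0, -0.04, 0, 0, 0, 1], [0, 0, -0.04, 0, 0, 0, 1], [-0.0534, -0.0093, 0, 0, 0, 0, 1], [-0.0534, -0.0093, 0, 0, 0, 0, 1], [-0.0534, -0.0093, 0, 0, 0, 0, 1], [-0.0534, -0.0093, 0, 0, 0, 0, 1], [-0.0534, -0.0093, 0, 0, 0, 0, 1]]}}

```text
t: 4.82
tcp_pos: [0.495, -0.3374, 0.1247]
tool_rot: [0.609, 0.793, 0.0, 0.0]
force: [1.0, -0.7, -0.1]
finger_gap: 0.32
gripper_force: 30.1
```

Emit:
{"name": "apply_moves", "arguments": {"plan": [[-0.0534, -0.0093, 0, 0, 0, 0, 1], [0, 0, 0, 0, 0, 0, 1], [0, 0, 0, 0, 0, 0, 1]]}}

```text
t: 5.2
tcp_pos: [0.4992, -0.3889, 0.124]
tool_rot: [0.609, 0.793, 0.0, -0.001]
force: [1.0, 0.5, -0.2]
finger_gap: 0.325
gripper_force: 30.0
```

```bash
python3 -c "
from h import *
go(.5,-.39,.016,1.833)
cv2.imwrite('pics/t1.png',snapshot('side')[:,:,::-1])"
```

```text
t 5.2 tcp [ 0.4992 -0.3889  0.124 ] head 1.8321 tilt [-0.0012  0.0017 -1.    ] gap 0.32542386183257593 gf 30.03292679786682 F [ 0.97  0.51 -0.22] T [ 0.007  0.031 -0.075] q6 -1.0997203786831593
shift [-0.0015  0.0005  0.108 ] turn -0.0009
```

View pics/t1.png

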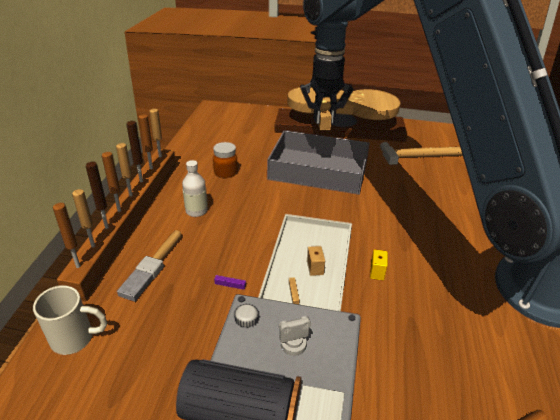

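The block is held over the tote at about (326,118), so I lower it.

Emit:
{"name": "apply_moves", "arguments": {"plan": [[0, 0, 0.04, 0, 0, 0, 1], [0, 0, 0.035, 0, 0, 0, 1], [0, 0, 0.02, 0, 0, 0, 1], [0, 0, 0.01, 0, 0, 0, 1], [0, 0, 0.004, 0, 0, 0, 1], [0, 0, 0, 0, 0, 0, 1]]}}

```text
t: 6.0
tcp_pos: [0.5005, -0.3901, 0.016]
tool_rot: [0.609, 0.793, -0.0, 0.001]
force: [0.3, -0.4, 0.2]
finger_gap: 0.325
gripper_force: 30.0
```

Emit:
{"name": "apply_moves", "arguments": {"plan": [[0, 0, 0, 0, 0, 0, 0], [0, 0, 0, 0, 0, 0, -0.3], [0, 0, 0, 0, 0, 0, -0.3], [0, 0, 0, 0, 0, 0, -0.3], [0, 0, -0.03, 0, 0, 0, -0.3], [0, 0, -0.04, 0, 0, 0, -0.3], [0, 0, -0.04, 0, 0, 0, -0.3]]}}

```text
t: 6.88
tcp_pos: [0.4998, -0.3895, 0.1262]
tool_rot: [0.609, 0.793, 0.0, -0.0]
force: [0.3, -0.0, -0.1]
finger_gap: 0.651
gripper_force: 0.0
```

Emit:
{"name": "apply_moves", "arguments": {"plan": [[0.051, 0.01, 0, 0, 0, 0, -0.3], [0.051, 0.01, 0, 0, 0, 0, -0.3], [0.051, 0.01, 0, 0, 0, 0, -0.3], [0.051, 0.01, 0, 0, 0, 0, -0.3], [0.051, 0.01, 0, 0, 0, 0, -0.3], [0.051, 0.01, 0, 0, 0, 0, -0.3], [0.051, 0.01, 0, 0, 0, 0, -0.3], [0.051, 0.01, 0, 0, 0, 0, -0.3]]}}

```text
t: 7.88
tcp_pos: [0.4716, 0.0266, 0.1255]
tool_rot: [0.609, 0.793, 0.0, 0.0]
force: [1.4, -0.4, -1.0]
finger_gap: 0.65
gripper_force: 0.0
```

Emit:
{"name": "apply_moves", "arguments": {"plan": [[0, 0, 0, 0, 0, 0, -0.3], [0, 0, 0, 0, 0, 0, -0.3]]}}

```text
t: 8.12
tcp_pos: [0.4721, 0.0248, 0.1255]
tool_rot: [0.608, 0.794, 0.0, 0.001]
force: [0.7, -0.5, -0.1]
finger_gap: 0.65
gripper_force: 0.0
```

```bash
python3 -c "
from h import *
go(.470,.0265,.014,1.833)"
```

```text
t 8.125 tcp [0.4721 0.0248 0.1255] head 1.8337 tilt [ 1.e-03 -5.e-04 -1.e+00] gap 0.6495034360950676 gf 0.0 F [ 0.73 -0.54 -0.12] T [-0.048 -0.026  0.023] q6 -0.4468010719565823
shift [ 0.0023 -0.0017  0.1115] turn 0.0007
```

Emit:
{"name": "apply_moves", "arguments": {"plan": [[0.002, -0.002, 0.04, 0, 0, 0, -0.3], [0, 0, 0.04, 0, 0, 0, -0.3], [0, 0, 0.02, 0, 0, 0, -0.3], [0, 0, 0.011, 0, 0, 0, -0.3], [0, 0, 0, 0, 0, 0, 1], [0, 0, 0, 0, 0, 0, 1], [0, 0, 0, 0, 0, 0, 1], [0, 0, 0, 0, 0, 0, 1]]}}

```text
t: 9.12
tcp_pos: [0.4696, 0.0265, 0.0149]
tool_rot: [0.609, 0.793, 0.0, 0.001]
force: [0.2, 0.5, -0.9]
finger_gap: 0.324
gripper_force: 29.7
```

Emit:
{"name": "apply_moves", "arguments": {"plan": [[0, 0, -0.03, 0, 0, 0, 1], [0, 0, -0.04, 0, 0, 0, 1], [0, 0, -0.04, 0, 0, 0, 1], [-0.057, -0.01, 0, 0, 0, 0, 1], [-0.057, -0.01, 0, 0, 0, 0, 1], [-0.057, -0.01, 0, 0, 0, 0, 1], [-0.057, -0.01, 0, 0, 0, 0, 1], [-0.057, -0.01, 0, 0, 0, 0, 1]]}}

```text
t: 10.12
tcp_pos: [0.4945, -0.2634, 0.1246]
tool_rot: [0.609, 0.793, 0.0, 0.0]
force: [1.4, -0.6, -0.1]
finger_gap: 0.327
gripper_force: 29.7
```

Emit:
{"name": "apply_moves", "arguments": {"plan": [[-0.057, -0.01, 0, 0, 0, 0, 1], [0, 0, 0, 0, 0, 0, 1], [0, 0, 0, 0, 0, 0, 1]]}}

```text
t: 10.5
tcp_pos: [0.499, -0.3185, 0.124]
tool_rot: [0.609, 0.793, 0.0, -0.001]
force: [0.4, 0.2, -0.4]
finger_gap: 0.322
gripper_force: 29.7
```

Emit:
{"name": "apply_moves", "arguments": {"plan": [[0, 0, 0.04, 0, 0, 0, 1], [0, 0, 0.035, 0, 0, 0, 1], [0, 0, 0.02, 0, 0, 0, 1], [0, 0, 0.01, 0, 0, 0, 1], [0, 0, 0.004, 0, 0, 0, 1], [0, 0, 0, 0, 0, 0, 1]]}}

```text
t: 11.25
tcp_pos: [0.5002, -0.3191, 0.0159]
tool_rot: [0.608, 0.794, -0.0, 0.0]
force: [-0.2, 0.6, -0.2]
finger_gap: 0.321
gripper_force: 29.7
```

Emit:
{"name": "apply_moves", "arguments": {"plan": [[0, 0, 0, 0, 0, 0, 0], [0, 0, 0, 0, 0, 0, -0.3], [0, 0, 0, 0, 0, 0, -0.3], [0, 0, 0, 0, 0, 0, -0.3], [0, 0, -0.03, 0, 0, 0, -0.3], [0, 0, -0.05, 0, 0, 0, -0.3], [0, 0, -0.05, 0, 0, 0, -0.3], [0, 0, -0.04, 0, 0, 0, -0.3]]}}

```text
t: 12.25
tcp_pos: [0.5, -0.3196, 0.1874]
tool_rot: [0.609, 0.793, -0.0, 0.001]
force: [0.2, -0.4, -0.1]
finger_gap: 0.648
gripper_force: 0.0
```

Run:
```python
from h import *
go(.482,.2555,.185,3.595)
a=snapshot("top"); b=snapshot("side")
crop=lambda im,x0,y0,w,h,k:cv2.resize(im[y0:y0+h,x0:x0+w],None,fx=k,fy=k,interpolation=2)[:,:,::-1]
cv2.imwrite("pics/t2.png",np.vstack([crop(a,360,170,130,130,3)[:,:390],crop(b,250,120,130,70,3)]))
# circle boss: sander-frame estimate from casting bolts is avoided; lock knob / boss silhouettes by view
```

```text
t 12.25 tcp [ 0.5    -0.3196  0.1874] head 1.8327 tilt [ 0.0012 -0.0011 -1.    ] gap 0.6480635840663517 gf 0.0 F [ 0.24 -0.41 -0.08] T [ 0.037 -0.041  0.005] q6 -1.0188869853714053
shift [0.5602 0.1315 0.0018] turn -1.7623
```

View pics/t2.png

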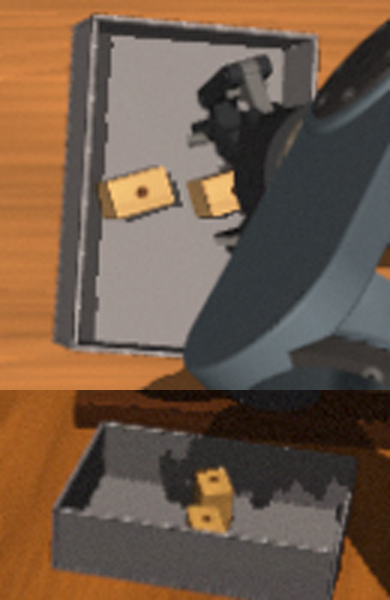

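Both blocks stand upright in the tote, so I go to the wing.

Emit:
{"name": "apply_moves", "arguments": {"plan": [[0.056, 0.0131, 0, 0, 0, 0, -0.1], [0.056, 0.0131, 0, 0, 0, 0, -0.1], [0.056, 0.0131, 0, 0, 0, 0, -0.1], [0.056, 0.0131, 0, 0, 0, 0, -0.1], [0.056, 0.0131, 0, 0, 0, 0, -0.1], [0.056, 0.0131, 0, 0, 0, 0, -0.1], [0.056, 0.0131, 0, 0, 0, 0, -0.1], [0.056, 0.0131, 0, 0, 0, 0, -0.1]]}}

```text
t: 13.35
tcp_pos: [0.4842, 0.1422, 0.1846]
tool_rot: [0.609, 0.793, -0.0, -0.0]
force: [1.0, -0.6, 0.1]
finger_gap: 0.552
gripper_force: 0.0
```

Emit:
{"name": "apply_moves", "arguments": {"plan": [[0.056, 0.0131, 0, 0, 0, 0, -0.1], [0.056, 0.0131, 0, 0, 0, 0, -0.1], [0, 0, 0, 0, 0, -0.164, -0.1], [0, 0, 0, 0, 0, -0.164, -0.1], [0, 0, 0, 0, 0, -0.164, -0.1], [0, 0, 0, 0, 0, -0.164, -0.1], [0, 0, 0, 0, 0, -0.164, -0.1], [0, 0, 0, 0, 0, -0.164, -0.1]]}}

```text
t: 14.35
tcp_pos: [0.4806, 0.2552, 0.1843]
tool_rot: [0.159, 0.987, -0.0, -0.001]
force: [-0.2, 0.4, 0.0]
finger_gap: 0.554
gripper_force: 0.0
```

Emit:
{"name": "apply_moves", "arguments": {"plan": [[0, 0, 0, 0, 0, -0.164, -0.1], [0, 0, 0, 0, 0, -0.164, -0.1], [0, 0, 0, 0, 0, -0.164, -0.1], [0, 0, 0, 0, 0, -0.164, -0.1], [0, 0, 0, 0, 0, -0.168, -0.1], [0, 0, 0, 0, 0, 0, -0.1], [0, 0, 0, 0, 0, 0, -0.1]]}}

```text
t: 15.22
tcp_pos: [0.481, 0.2553, 0.1848]
tool_rot: [-0.246, 0.969, -0.0, -0.0]
force: [0.4, 0.2, -0.1]
finger_gap: 0.551
gripper_force: 0.0
```

Run:
```python
from h import *
go(.482,.2555,.077,3.641)
a=snapshot("top"); b=snapshot("side")
crop=lambda im,x0,y0,w,h,k:cv2.resize(im[y0:y0+h,x0:x0+w],None,fx=k,fy=k,interpolation=2)[:,:,::-1]
cv2.imwrite("pics/w1.png",np.vstack([crop(a,90,200,130,70,4),crop(b,230,260,130,110,4)[:320]]))
for z in(.0,): print(proj("side",[[.482,.2555,.108],[.482,.2555,.062],[.4755,.252,.108]]))
```

```text
t 15.225 tcp [0.481  0.2553 0.1848] head -2.6448 tilt [-1.e-03 -3.e-04 -1.e+00] gap 0.5506950006945158 gf 0.0 F [ 0.44  0.21 -0.06] T [-0.06   0.005 -0.009] q6 -1.7849251961793686
shift [-0.0011 -0.0003  0.1078] turn -0.0026
[[294.27013729 320.55949636]
 [292.98148941 339.84481165]
 [298.92805364 319.38388835]]
```

View pics/w1.png

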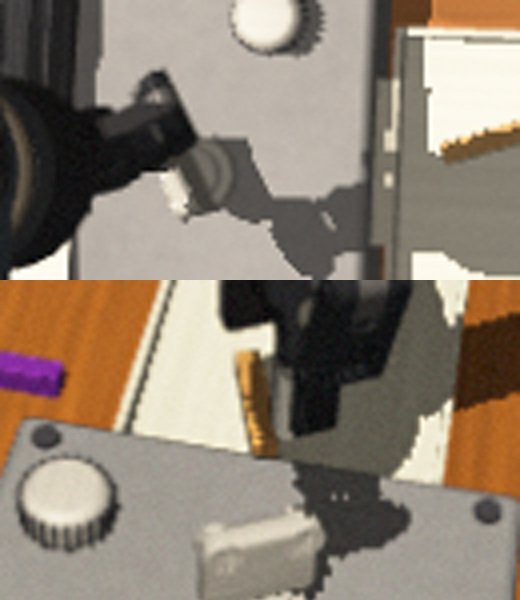

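The wing is seen below the open fingers and matches the prediction (column about 294). I descend and grip.

Emit:
{"name": "apply_moves", "arguments": {"plan": [[-0.001, 0, 0.04, 0, 0, 0, -0.1], [0, 0, 0.04, 0, 0, 0, -0.1], [0, 0, 0.018, 0, 0, 0, -0.1], [0, 0, 0.0095, 0, 0, 0, -0.1], [0, 0, 0, 0, 0, 0, -0.1]], "force": 40}}

```text
t: 15.95
tcp_pos: [0.4821, 0.2559, 0.0775]
tool_rot: [-0.247, 0.969, -0.0, -0.0]
force: [0.4, 0.0, 0.5]
finger_gap: 0.552
gripper_force: 0.0
```

Emit:
{"name": "apply_moves", "arguments": {"plan": [[0, 0, 0, 0, 0, 0, 1], [0, 0, 0, 0, 0, 0, 1], [0, 0, 0, 0, 0, 0, 1], [0, 0, 0, 0, 0, 0, 1], [0, 0, 0, 0, 0, 0, 1], [0, 0, 0, 0, 0, 0, 1]]}}

```text
t: 16.7
tcp_pos: [0.4825, 0.2566, 0.0789]
tool_rot: [-0.247, 0.969, 0.0, 0.001]
force: [-1.6, 2.1, 5.9]
finger_gap: 0.133
gripper_force: 40.9
```

```bash
python3 -c "
from h import *
go(.482,.2555,.077,3.641)"
```

```text
t 16.7 tcp [0.4825 0.2566 0.0789] head -2.6426 tilt [ 0.0015  0.0012 -1.    ] gap 0.13348070888462799 gf 40.8912992477417 F [-1.56  2.1   5.94] T [ 0.416  0.245 -0.013] q6 -1.7867769137946756
shift [ 0.001  -0.0007  0.0018] turn -0.0004
```

Emit:
{"name": "apply_moves", "arguments": {"plan": [[0, 0, 0, 0, 0, 0.08, 1], [0, 0, 0, 0, 0, 0.08, 1], [0, 0, 0, 0, 0, 0.08, 1], [0, 0, 0, 0, 0, 0.08, 1], [0, 0, 0, 0, 0, 0.08, 1], [0, 0, 0, 0, 0, 0, 1]]}}

```text
t: 17.45
tcp_pos: [0.4826, 0.2565, 0.0789]
tool_rot: [-0.049, 0.999, 0.0, 0.001]
force: [-2.0, 2.1, 6.0]
finger_gap: 0.134
gripper_force: 41.0
```

```bash
python3 -c "
from h import *
go(.482,.2555,.077,3.641)"
```

```text
t 17.45 tcp [0.4826 0.2565 0.0789] head -3.0432 tilt [ 0.0015  0.001  -1.    ] gap 0.13373037652361802 gf 40.963706374168396 F [-1.99  2.11  5.96] T [ 0.39   0.255 -0.052] q6 -1.3861777721763386
shift [ 0.0007 -0.0009  0.0019] turn -0.401
```

Emit:
{"name": "apply_moves", "arguments": {"plan": [[0, 0, 0, 0, 0, 0.05, 1], [0, 0, 0, 0, 0, 0.05, 1], [0, 0, 0, 0, 0, 0.05, 1], [0, 0, 0, 0, 0, 0.05, 1], [0, 0, 0, 0, 0, 0, 1]]}}

```text
t: 18.08
tcp_pos: [0.4825, 0.2564, 0.0788]
tool_rot: [0.051, 0.999, 0.0, 0.001]
force: [-1.8, 1.3, 6.4]
finger_gap: 0.13
gripper_force: 41.0
```

```bash
python3 -c "
from h import *
go(.482,.2555,.077,3.641)"
```

```text
t 18.075 tcp [0.4825 0.2564 0.0788] head 3.0402 tilt [ 1.4e-03  9.0e-04 -1.0e+00] gap 0.13032486926324174 gf 40.977153182029724 F [-1.81  1.28  6.37] T [ 0.302  0.28  -0.035] q6 -1.1863393800231805
shift [ 0.0004 -0.0009  0.0018] turn -0.6008
```

Emit:
{"name": "apply_moves", "arguments": {"plan": [[0, 0, 0, 0, 0, 0.05, 1], [0, 0, 0, 0, 0, 0.05, 1], [0, 0, 0, 0, 0, 0.05, 1], [0, 0, 0, 0, 0, 0.05, 1], [0, 0, 0, 0, 0, 0, 1]]}}

```text
t: 18.7
tcp_pos: [0.4825, 0.2564, 0.0789]
tool_rot: [0.15, 0.989, 0.001, 0.001]
force: [-1.3, 2.8, 5.5]
finger_gap: 0.133
gripper_force: 41.0
```

```bash
python3 -c "
from h import *
go(.482,.2555,.077,3.641)"
```

```text
t 18.7 tcp [0.4825 0.2564 0.0789] head 2.8403 tilt [ 1.4e-03  8.0e-04 -1.0e+00] gap 0.13272922509801172 gf 40.984046459198 F [-1.34  2.78  5.48] T [ 0.263  0.266 -0.004] q6 -0.9863696487325762
shift [ 0.0002 -0.001   0.0019] turn -0.8007
```

Emit:
{"name": "apply_moves", "arguments": {"plan": [[0, 0, 0, 0, 0, 0.05, 1], [0, 0, 0, 0, 0, 0.05, 1], [0, 0, 0, 0, 0, 0.05, 1], [0, 0, 0, 0, 0, 0, 1]]}}

```text
t: 19.2
tcp_pos: [0.4825, 0.2563, 0.0789]
tool_rot: [0.224, 0.975, 0.001, 0.001]
force: [-2.1, 2.2, 6.1]
finger_gap: 0.134
gripper_force: 41.0
```

```bash
python3 -c "
from h import *
go(.482,.2555,.077,3.641)"
```

```text
t 19.2 tcp [0.4825 0.2563 0.0789] head 2.6903 tilt [ 1.3e-03  8.0e-04 -1.0e+00] gap 0.13353276375710355 gf 40.99054455757141 F [-2.07  2.22  6.12] T [ 0.237  0.267 -0.106] q6 -0.8363513797515729
shift [ 0.0001 -0.001   0.0019] turn -0.9507
```

Emit:
{"name": "apply_moves", "arguments": {"plan": [[0, 0, 0, 0, 0, 0.05, 1], [0, 0, 0, 0, 0, 0.05, 1], [0, 0, 0, 0, 0, 0, 1]]}}

```text
t: 19.58
tcp_pos: [0.4826, 0.2563, 0.0789]
tool_rot: [0.268, 0.963, -0.0, 0.001]
force: [-2.1, 2.9, 5.9]
finger_gap: 0.134
gripper_force: 59.8
```

```bash
python3 -c "
from h import *
go(.482,.2555,.077,3.641)"
```

```text
t 19.575 tcp [0.4826 0.2563 0.0789] head 2.5983 tilt [ 2.3e-03 -9.0e-04 -1.0e+00] gap 0.13438384835388273 gf 59.784114165231586 F [-2.14  2.9   5.88] T [0.494 0.322 1.493] q6 -0.7413349648256641
shift [ 0.0001 -0.001   0.0019] turn -1.0427
```

The torque rises to 1.5 N m, so the screw is seated. I back it off 1.60 rad, which includes about 0.03 of wind-up.

Emit:
{"name": "apply_moves", "arguments": {"plan": [[0, 0, 0, 0, 0, -0.05, 1], [0, 0, 0, 0, 0, -0.1, 1], [0, 0, 0, 0, 0, -0.1, 1], [0, 0, 0, 0, 0, -0.1, 1], [0, 0, 0, 0, 0, -0.1, 1], [0, 0, 0, 0, 0, -0.1, 1], [0, 0, 0, 0, 0, -0.1, 1], [0, 0, 0, 0, 0, -0.1, 1]]}}

```text
t: 20.58
tcp_pos: [0.4827, 0.2565, 0.0789]
tool_rot: [-0.101, 0.995, 0.001, 0.001]
force: [-1.1, 2.9, 6.8]
finger_gap: 0.131
gripper_force: 40.9
```

Emit:
{"name": "apply_moves", "arguments": {"plan": [[0, 0, 0, 0, 0, -0.1, 1], [0, 0, 0, 0, 0, -0.15, 1], [0, 0, 0, 0, 0, -0.15, 1], [0, 0, 0, 0, 0, -0.15, 1], [0, 0, 0, 0, 0, -0.15, 1], [0, 0, 0, 0, 0, -0.1, 1], [0, 0, 0, 0, 0, -0.05, 1], [0, 0, 0, 0, 0, 0, 1]]}}

```text
t: 21.58
tcp_pos: [0.4825, 0.2567, 0.0789]
tool_rot: [-0.501, 0.865, 0.0, 0.001]
force: [-1.7, 3.0, 5.7]
finger_gap: 0.131
gripper_force: 40.9
```

Emit:
{"name": "apply_moves", "arguments": {"plan": [[0, 0, 0, 0, 0, 0, 1], [0, 0, 0, 0, 0, 0, 1], [0, 0, 0, 0, 0, 0, 1], [0, 0, 0, 0, 0, 0, 1]]}}

```text
t: 22.08
tcp_pos: [0.4825, 0.2567, 0.0788]
tool_rot: [-0.501, 0.866, 0.0, 0.001]
force: [-1.7, 3.1, 6.1]
finger_gap: 0.137
gripper_force: 40.9
```

Run:
```python
from h import *
go(.482,.2555,.077,4.19)
a=snapshot("top"); b=snapshot("side")
crop=lambda im,x0,y0,w,h,k:cv2.resize(im[y0:y0+h,x0:x0+w],None,fx=k,fy=k,interpolation=2)[:,:,::-1]
cv2.imwrite("pics/e1.png",np.vstack([crop(a,80,170,390,130,2),crop(b,180,130,195,165,2)[:, :780] if 0 else np.pad(crop(b,180,130,195,165,2),((0,0),(0,390),(0,0)))]))
```

```text
t 22.075 tcp [0.4825 0.2567 0.0788] head -2.0924 tilt [ 0.0015  0.0014 -1.    ] gap 0.13703387490972857 gf 40.90661108493805 F [-1.67  3.08  6.15] T [0.554 0.308 0.092] q6 -2.3370065060949736
shift [ 0.0013 -0.0002  0.0018] turn 0.0007
```

View pics/e1.png

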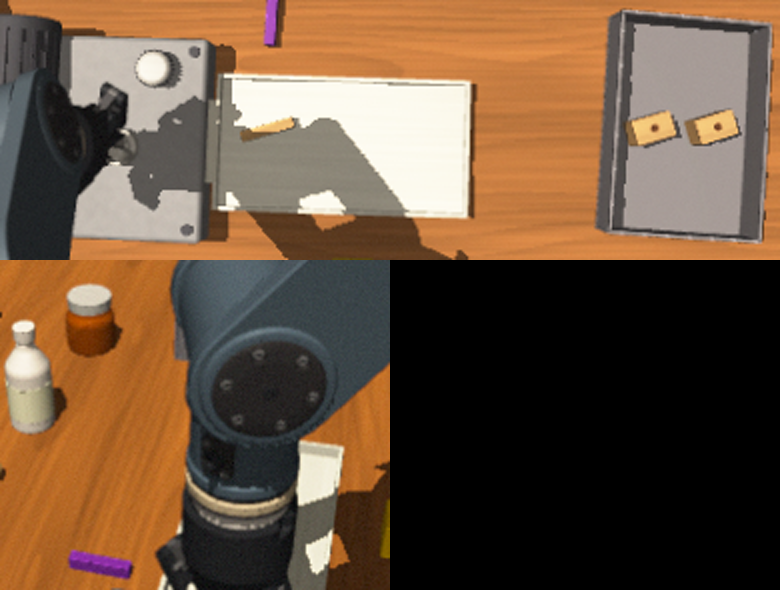

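Both blocks are in the tote, the offcut is still in the tray, and the bottle and jar are in place. The wing is held steady at 40 N.

```bash
python3 -c "
from station import *
print(sign_off())"
```

```text
the job is handed in; nothing more can be done
None
```

The job is handed in at about 22 s. Both end blocks stand in the tote and the offcut is still in the tray. The wing screw was seated, then backed off about a quarter turn by the tool's heading (the joint has no direct reading), and is still gripped at about 40 N; `sign_off()` returned no verdict.

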